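# Sort two refill cassettes by their inspection tag

## Robot

A 7-joint arm with a two-finger parallel gripper is mounted at the origin on a cart in front of the work surface, level with it; the furniture and walls round the work are solid. World frame = base frame: x ahead of the robot, y to its left, z up, the work surface at z = 0. Lengths are in m, angles in rad, forces in N, time in s.
With the tool pointing down it reaches from about 0.375 to 0.925 m from the base axis. Payload 3.1 kg.
Tool frame: the origin (TCP) lies at the very end of the fingers, on their centre line; the grasp point (between the pads) lies 19 mm behind it; z points along the fingers, y is the line along which they close (so a half turn about z gives the same grasp; the last joint's range is limited). The gripper opens to 85 mm and grips with 20 to 120 N. Pads are 22 mm wide; open, the fingers measure 114 mm over their backs; the gripper's body (76 mm by 85 mm) begins 54 mm behind the grasp point. The pads swing forward as they close: fully open they stand 13 mm farther back than shut.
Start: joints at [-1.43, 0.383, 0.044, 1.598, -0.018, 1.161, -0.05], TCP at [0.154, 0.632, 0.231] pointing down, gripper open.
Joint ranges: [-2.61, 2.61], [-0.41, 2.15], [-1.48, 1.57], [0, 2.5], [-1.57, 4.71], [0.05, 1.97], [-2.85, 2.85]. Speed limits (rad/s): [2.79, 2.79, 3.14, 3.14, 3.14, 3.14, 3.14].

## Interface

Orientations are given as a unit quaternion [x, y, z, w].
In Python, from bench import ctrl, vision, jaws gives the robot as it stands (ctrl), with the cameras (vision) and the gripper (jaws). Calls block until the motion is done:
- ctrl.move_ptp(position, orientation): joint-space move of the TCP to a pose.
- ctrl.movel(position, orientation=None, speed=0.15): straight line of the TCP; orientation=None keeps the orientation; speed is the mean speed in m/s.
- ctrl.move_j(angles): joint-space move.
- jaws.move_gripper(opening, effort=None): finger opening in m; effort is the grip in N (None keeps the last); returns when the fingers have stopped.
- ctrl.pause(seconds).
- ctrl.inverse_kinematics(position, orientation): joint angles nearest the present ones, or None.
- ctrl.get_state(): the state.
- vision.read_camera(name): name is "scene" or "top" or "wrist"; returns the picture (384x512x3 uint8, red, green, blue); there is no depth.
- vision.camera_params(name): a dict with "K" (3x3 intrinsics, pixels), "dist_coeffs" ([k1, k2, p1, p2, k3] as OpenCV has them; the pictures are not rectified), "camera_from_world" (4x4, takes a point from world to camera coordinates). Camera axes: x right, y down, z forward; pixel columns grow to the right and rows downward; lengths in m; the calibration is good to about 2 mm. A picture is of the moment at which its call begins: read the wrist's pose just before it. camera_params takes no time and is no camera call; for the wrist camera it gives the pose at the moment of the call.
A pose or a line that the arm cannot do raises ctrl.MotionError and nothing moves.
- ctrl.sign_off(): hands the job in; it is judged then, once.
The state is a dict: "time_s": time; "qpos": joint angles; "joint_vel": joint speeds; "effort": joint torques, N m; "eef_pos": TCP position; "tcp_rot": TCP orientation; "ft_force": force on the tool from outside, world axes, zero at the start; "ft_torque": the same for the moment, N m; "finger_gap": finger opening in m; "grasp_force": force on a finger pad.
Only numpy, scipy, OpenCV 4.12 (cv2) and the standard library are available. Lean on these libraries where they do the work, as an engineer would, in place of code of your own. Each camera call takes 0.05 s, during which the arm holds its last target. There are 200 camera calls.

## Task

Two refill cassettes stand in the delivery rack, each with a dark metal tag on its lid. The one with the round tag has passed: lower it, without dropping it, upright and fully down into the nest between the two tall plates (rack and nest leave different sides of it free to grip, so set it down on the worktop and take it again the other way). The one with the cross-shaped tag is rejected: stand it upright on the wooden chopping board, wholly on it, and leave the other things alone.

Things in the scene. Friction and masses are not known exactly. Their poses are not given: they have to be found in the camera images.
- cassette_round: The passed cassette: light wooden upright box, 62 mm long (its x) x 42 mm wide (its y) x 65 mm tall, 0.15 to 0.3 kg, with a dark round tag (32 mm across, 3 mm thick) flat on its lid. Origin: centre of its underside, z up. It looks and behaves the same turned half round.
- cassette_cross: The rejected cassette: the same box (62 x 42 x 65 mm, same axes and origin), but with a dark cross-shaped tag (about 40 mm across, 3 mm thick) on its lid.
- rack: Fixed rack: base 84 x 122 x 8 mm, three metal partitions (6 mm thick, 74 mm along x, tops 71 mm up) at its y = -54, 0, +54 mm. Cassettes stand on the base at its y = -27 and +27 mm (either way round), long axis along its x, 3 mm free per side: only their end faces, 62 mm apart, can be gripped there. Lips 13 mm high at front and back. Origin: centre of underside; x away from robot at yaw 0.
- nest: Fixed nest, left or right of the rack: base 90 x 74 x 8 mm, two metal plates (6 x 46 mm, tops 81 mm up) across its x, 72 mm apart inside; low side lips (tops 17 mm up) 54 mm apart. The cassette goes between them, its 62 mm length along nest x, underside at 8 mm: only its faces 42 mm apart can be gripped there. Origin: centre of underside, on the worktop; z up.
- board: Small wooden chopping board, fixed, lying flat, 100 mm (its x) x 130 mm (its y), 14 mm thick; the rejected cassette stands on its flat top. Origin: centre of its underside, on the worktop; z up. It stands on the other side of the rack from the nest. (A wall cabinet hangs over the back of the worktop: its underside is 0.45 m up, its front at x = 0.588 m. The worktop's front edge is at x = 0.45 m.)
- jam_jar: Bystander: glass jar of red jam with a white lid, 75 mm wide, 112 mm tall, behind the work. Origin: centre of its underside.
- pepper_mill: Bystander: dark wooden pepper mill, 58 mm wide, 170 mm tall, behind the work. Origin: centre of its underside.
- mug: Bystander: green and white mug with handle, 87 x 117 x 91 mm, behind the work. Origin: centre of its underside.

How it is judged:
At the end, for the whole second after the job is handed in: Round-tagged cassette upright (0.05 rad) in the nest, centred to 9 mm in nest x and 10 mm in y, underside within 3 mm of its floor; cross-tagged one upright (0.08 rad) on the board, within 40 mm of its centre in board x and 55 mm in y, underside within 4 mm of its top; both at rest (x of cassette_round in the frame of nest between -0.009 and 0.009 m and y of cassette_round in the frame of nest between -0.01 and 0.01 m and z of cassette_round in the frame of nest below 0.011 m and angle between cassette_round's own z axis and vertical below 0.05 rad and linear speed of each of cassette_round, cassette_cross below 0.02 m/s and x of cassette_cross in the frame of board between -0.04 and 0.04 m and y of cassette_cross in the frame of board between -0.055 and 0.055 m and z of cassette_cross in the frame of board below 0.018 m and angle between cassette_cross's own z axis and vertical below 0.08 rad); the robot touches nothing.
It fails at once if a bystander (jam jar, pepper mill or mug) is moved more than 30 mm (distance of any of jam_jar, pepper_mill, mug from where it was at the start of the episode above 0.03 m).
It fails at once if the round-tagged cassette is let go over or in the nest while more than 11 mm above the nest's floor (contact force between the fingers and cassette_round below 0.05 N and x of cassette_round in the frame of nest between -0.03 and 0.03 m and y of cassette_round in the frame of nest between -0.03 and 0.03 m and z of cassette_round in the frame of nest above 0.019 m).
It also fails if it takes over 72 s, if anything falls off the work surface, if the arm or the gripper's body presses on something with over 40 N, if the wrist force passes 120 N, or if a joint passes its speed limit or range.

## Working session

There is one attempt and no reset: what is moved stays moved. The work goes in short steps, each a Python script; the robot and the scene stay as the last script left them, time stands still between calls to the robot, and variables do not carry over. Pictures are saved under pics/ and viewed, at most 10 in all, crops included, and the job is handed in when it is done.

```bash
ls; mkdir -p pics
python3 - <<'E'
from bench import ctrl, vision, jaws
import cv2,numpy as np
for n in("scene","top"):
    im=vision.read_camera(n); cv2.imwrite(f"pics/{n}0.png",cv2.resize(im[:,:,::-1],(800,600),interpolation=cv2.INTER_CUBIC))
    cv2.imwrite(f"raw_{n}.png",im[:,:,::-1])
    p=vision.camera_params(n);print(n,np.round(p["K"],1),p["dist_coeffs"],np.round(p["camera_from_world"],3))
s=ctrl.get_state();print(s["time_s"],s["eef_pos"],s["tcp_rot"])
E
```

```text
bench.py
pics
scene [[449.3   0.  266.2]
 [  0.  449.3 188.6]
 [  0.    0.    1. ]] [-0.02977421  0.          0.          0.          0.        ] [[ 5.330e-01 -8.460e-01  1.000e-03 -3.090e-01]
 [-6.500e-01 -4.100e-01 -6.400e-01  4.260e-01]
 [ 5.420e-01  3.400e-01 -7.690e-01  1.025e+00]
 [ 0.000e+00  0.000e+00  0.000e+00  1.000e+00]]
top [[389.1   0.  248.7]
 [  0.  389.1 190.1]
 [  0.    0.    1. ]] [0.03341472 0.         0.         0.         0.        ] [[-0.042 -0.999 -0.002  0.021]
 [-0.972  0.041 -0.233  0.615]
 [ 0.233 -0.008 -0.972  1.056]
 [ 0.     0.     0.     1.   ]]
0.1 [0.1535437  0.63070874 0.229992  ] [ 1.19073372e-01  9.92884709e-01 -1.21701213e-03 -7.49052821e-05]
```

View pics/scene0.png

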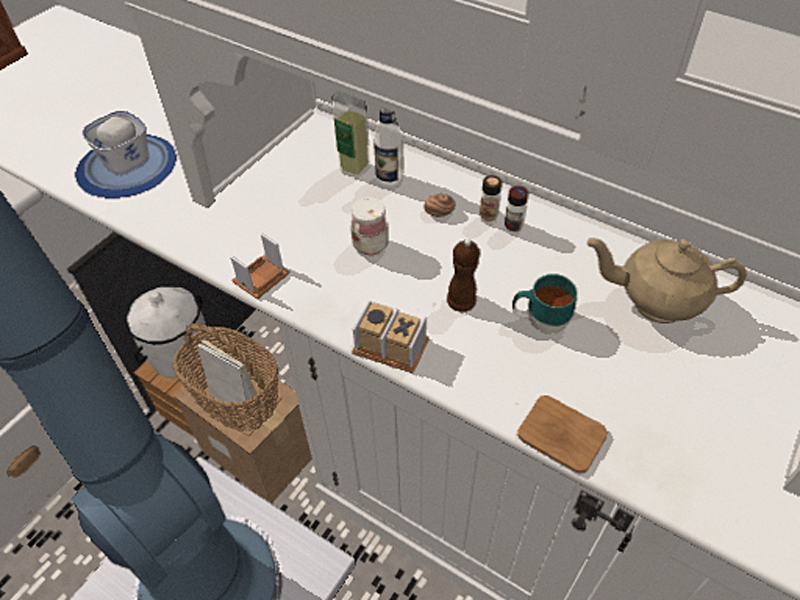

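View pics/top0.png

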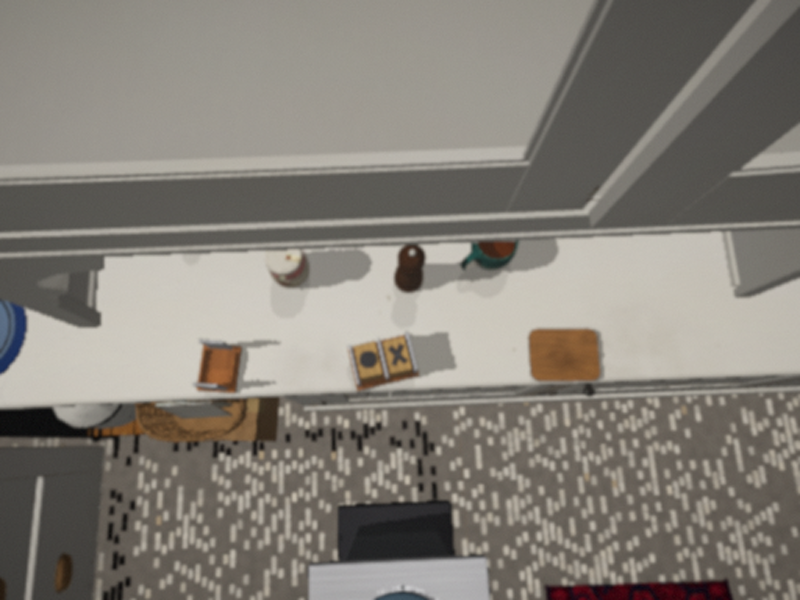

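The scene view (800×600) shows the round tag at (376,317), the cross at (403,326), the nest near (262,272) and the board near (563,433). In the top view the round tag is at (368,359), the cross at (398,354), the nest at (220,368) and the board at (565,354). The jar, mill and mug stand behind.

```bash
cat > h.py <<'E'
import numpy as np,cv2
from bench import ctrl, vision, jaws
from scipy.spatial.transform import Rotation as R
def ray(p,uv):
    T=np.array(p["camera_from_world"]);u=cv2.undistortPoints(np.array([[uv]],float),np.array(p["K"],float),np.array(p["dist_coeffs"],float))[0,0]
    d=T[:3,:3].T@np.r_[u,1];return -T[:3,:3].T@T[:3,3],d/np.linalg.norm(d)
def plane(p,uv,z):
    c,d=ray(p,uv);return c+d*(z-c[2])/d[2]
def tri(*obs):
    A=np.zeros((3,3));b=np.zeros(3);rs=[ray(*o) for o in obs]
    for c,d in rs:
        M=np.eye(3)-np.outer(d,d);A+=M;b+=M@c
    x=np.linalg.solve(A,b);return x,[np.linalg.norm(np.cross(x-c,d)) for c,d in rs]
def proj(p,X):
    T=np.array(p["camera_from_world"]);r=cv2.Rodrigues(T[:3,:3])[0]
    return cv2.projectPoints(np.array(X,float).reshape(-1,3),r,T[:3,3],np.array(p["K"],float),np.array(p["dist_coeffs"],float))[0][:,0]
def down(yaw): # tool down; tool y (closing line) at angle yaw+90deg in the world (tool x at angle yaw)
    return (R.from_euler('z',yaw)*R.from_euler('x',np.pi)).as_quat()
E
python3 - <<'E'
from h import *
S,T=vision.camera_params("scene"),vision.camera_params("top");k=.64
f=lambda a:(np.array(a)+.5)*k-.5
for n,a,b in [("round",(376,317),(368,359)),("cross",(403,326),(398,354)),("board",(563,433),(565,354)),("nest",(262,276),(220,368)),("jar",(368,208),(286,257)),("mill",(465,243),(411,250)),("mug",(555,290),(497,248))]:
    x,e=tri((S,f(a)),(T,f(b)));print(n,x.round(3),np.round(e,4))
for u in[(530,329),(600,330),(600,381),(531,379)]:print(plane(T,f(u),.014).round(3))
W=vision.camera_params("wrist");s=ctrl.get_state()
Rt=R.from_quat(s["tcp_rot"]).as_matrix();C=np.linalg.inv(np.array(W["camera_from_world"]))
print("cam in tool",(Rt.T@(C[:3,3]-s["eef_pos"])).round(3),(Rt.T@C[:3,:3]).round(3),np.round(W["K"],1),W["dist_coeffs"])
print(R.from_quat(s["tcp_rot"]).as_matrix().round(2))
for p in [(.46,.05,.25),(.46,-.3,.25),(.46,.32,.25)]:
  for y in (0,np.pi/2,-np.pi/2,np.pi): 
    q=ctrl.inverse_kinematics(p,down(y));print(p,round(y,2),None if q is None else np.round(q,2))
E
```

```text
round [0.503 0.037 0.07 ] [0.0005 0.0005]
cross [ 0.509 -0.017  0.075] [0.0001 0.0001]
board [ 0.505 -0.339  0.007] [0.0001 0.0001]
nest [0.508 0.322 0.004] [0.0016 0.0016]
jar [0.687 0.178 0.119] [0.0002 0.0002]
mill [ 0.678 -0.045  0.153] [0.0027 0.0027]
mug [ 0.697 -0.212  0.105] [0.006 0.006]
[ 0.555 -0.275  0.014]
[ 0.548 -0.408  0.014]
[ 0.451 -0.396  0.014]
[ 0.46  -0.267  0.014]
cam in tool [ 0.075  0.    -0.143] [[-0.001 -0.956 -0.293]
 [ 1.    -0.001 -0.   ]
 [-0.    -0.293  0.956]] [[344.1   0.  257. ]
 [  0.  344.1 190. ]
 [  0.    0.    1. ]] [-0.0431743  0.         0.         0.         0.       ]
[[-0.97  0.24 -0.  ]
 [ 0.24  0.97 -0.  ]
 [-0.   -0.   -1.  ]]
(0.46, 0.05, 0.25) 0 [-0.95 -0.03  0.75  2.04  0.02  1.13 -1.78]
(0.46, 0.05, 0.25) 1.57 [-0.96 -0.03  0.76  2.04  0.02  1.13 -0.21]
(0.46, 0.05, 0.25) -1.57 [-1.66 -0.29  1.33  2.05  0.31  1.18  2.68]
(0.46, 0.05, 0.25) 3.14 [-0.89 -0.03  0.69  2.04  0.02  1.13  1.37]
(0.46, -0.3, 0.25) 0 [-0.47  0.33  1.17  1.86 -0.33  1.17 -0.76]
(0.46, -0.3, 0.25) 1.57 [-0.47  0.33  1.17  1.86 -0.33  1.17  0.81]
(0.46, -0.3, 0.25) -1.57 [-0.58  0.5   1.4   1.86 -0.52  1.23 -2.16]
(0.46, -0.3, 0.25) 3.14 [ 0.66  0.19 -0.17  1.81  0.03  1.15  2.04]
(0.46, 0.32, 0.25) 0 [-1.24  0.22  0.64  1.82 -0.14  1.15 -2.12]
(0.46, 0.32, 0.25) 1.57 [-1.1   0.21  0.48  1.82 -0.1   1.14 -0.59]
(0.46, 0.32, 0.25) -1.57 [-0.75  0.2   0.07  1.8  -0.02  1.15  2.47]
(0.46, 0.32, 0.25) 3.14 [-0.89  0.2   0.24  1.81 -0.05  1.14  0.93]
```

Run:
```python
from h import *
import pickle
out=[]
for i,y in enumerate((.35,.18,.01)):
    ctrl.move_ptp((.46,y,.19),down(np.pi));ctrl.pause(.2)
    p=vision.camera_params("wrist");im=vision.read_camera("wrist");out.append(p)
    cv2.imwrite(f"raw_w{i}.png",im[:,:,::-1])
    s=ctrl.get_state();print(s["time_s"],s["eef_pos"].round(4) if hasattr(s["eef_pos"],'round') else s["eef_pos"],np.round(s["qpos"],2))
pickle.dump(out,open("w.pkl","wb"))
im=[cv2.imread(f"raw_w{i}.png") for i in range(3)]
# crop & enlarge: nest in 0 and 1, rack in 1 and 2
P=out
def crop(i,c,w,h,k,name):
    u=proj(P[i],[c])[0].round().astype(int);x0=int(np.clip(u[0]-w//2,0,512-w));y0=int(np.clip(u[1]-h//2,0,384-h))
    cv2.imwrite("pics/"+name,cv2.resize(im[i][y0:y0+h,x0:x0+w],None,fx=k,fy=k,interpolation=cv2.INTER_CUBIC));print(name,x0,y0)
    return
crop(0,(.508,.322,.03),200,150,4,"nest_a.png");crop(1,(.508,.322,.03),200,150,4,"nest_b.png")
crop(1,(.506,.01,.06),200,150,4,"rack_a.png");crop(2,(.506,.01,.06),200,150,4,"rack_b.png")
```

```text
1.8917 [0.4593 0.3512 0.19  ] [-0.9   0.29  0.2   1.82 -0.07  1.03  0.91]
2.8583 [0.46   0.1818 0.19  ] [-0.73  0.13  0.29  2.02 -0.04  1.    1.16]
3.825 [0.4602 0.0118 0.19  ] [-0.53  0.06  0.43  2.1  -0.03  0.99  1.49]
nest_a.png 125 146
nest_b.png 303 145
rack_a.png 0 155
rack_b.png 154 156
```

View pics/nest_a.png

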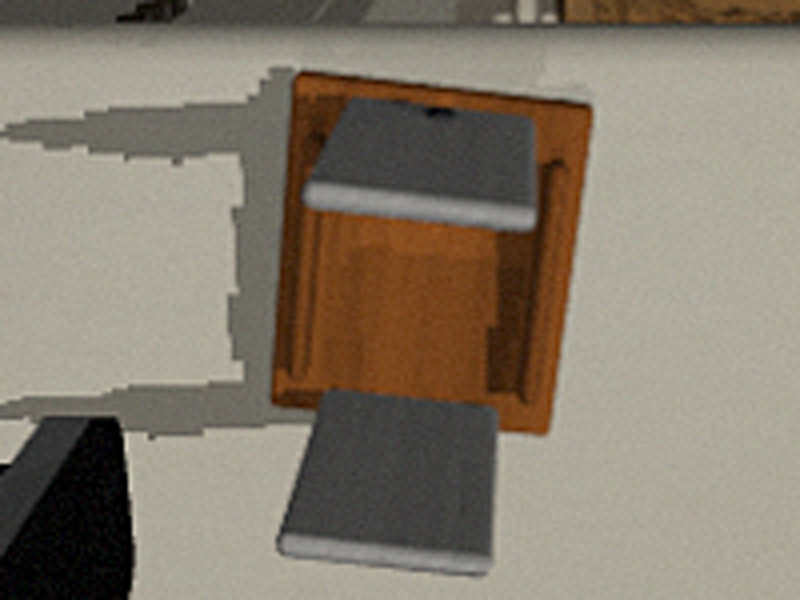

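View pics/nest_b.png

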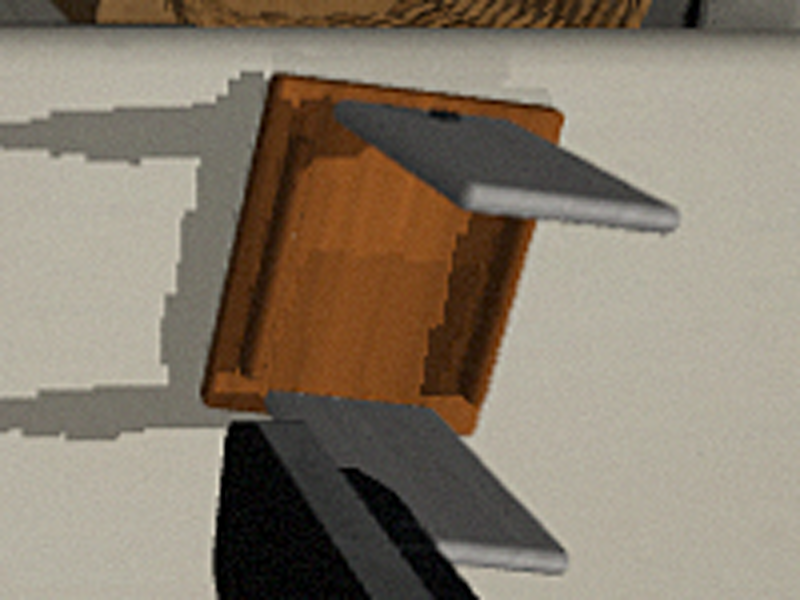

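View pics/rack_a.png

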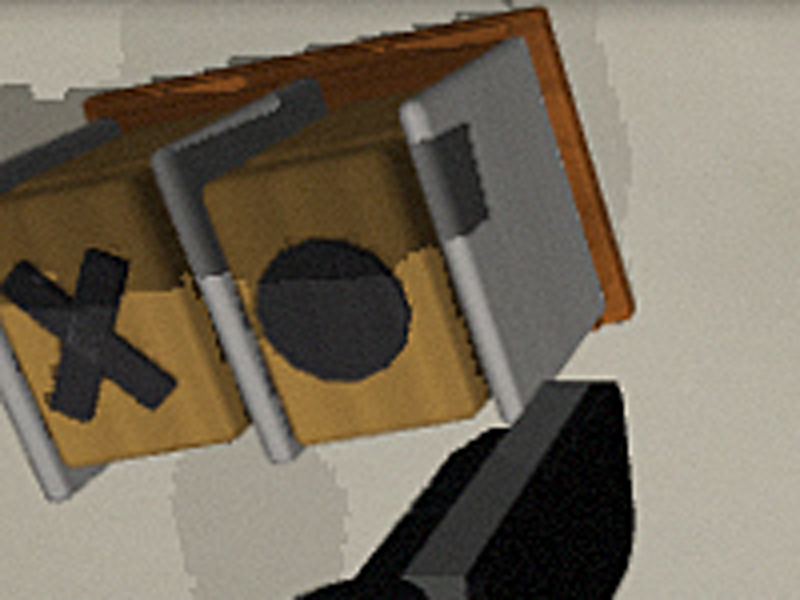

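View pics/rack_b.png

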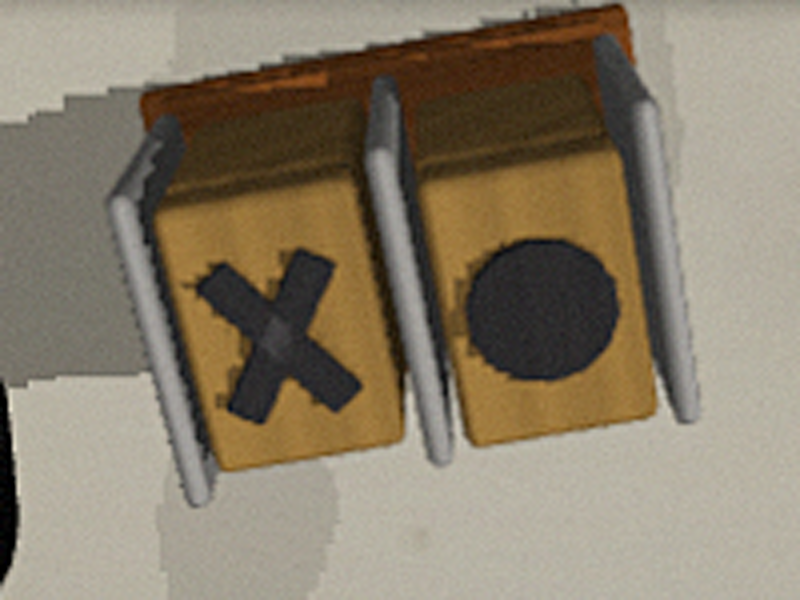

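The nest crops show plate tops from (309,195) to (533,218) and (280,543) to (490,567) in a, and (467,197) to (677,218) in b. The base corners are also clear. In the rack crops the round tag is at (334,309) and (543,309), the cross at (87,335) and (279,336), and the partition ends are sharp. I'll triangulate these and fit poses.

Run:
```python
from h import *
import pickle
from scipy.optimize import least_squares
P=pickle.load(open("w.pkl","rb"))
O={'na':(0,125,146),'nb':(1,303,145),'ra':(1,0,155),'rb':(2,154,156)}
f=lambda k,u:((u[0]+.5)/4-.5+O[k][1],(u[1]+.5)/4-.5+O[k][2])
def t(n,a,ua,b,ub):
    x,e=tri((P[O[a][0]],f(a,ua)),(P[O[b][0]],f(b,ub)));print(n,x.round(4),np.round(e[0]*1e3,1),'mm');return x
t('round','ra',(334,309),'rb',(543,309));t('cross','ra',(87,335),'rb',(279,336))
for n,a,b in[('midF',(168,158),(380,155)),('midB',(281,455),(440,457)),('rF',(415,110),(650,105)),('rB',(513,418),(687,415))]:t(n,'ra',a,'rb',b)
for n,a,b in[('np1L',(309,195),(467,197)),('np1R',(533,218),(677,218)),('np2R',(490,567),(563,562)),('b1',(297,74),(275,75)),('b2',(592,105),(563,112)),('b3',(549,434),(470,434)),('b4',(273,404),(205,403))]:t(n,'na',a,'nb',b)
def fit(name,obs,x0):
    def r(v):
        c,s=np.cos(v[2]),np.sin(v[2])
        return np.concatenate([proj(P[O[k][0]],[(v[0]+c*m[0]-s*m[1],v[1]+s*m[0]+c*m[1],m[2]+v[3])])[0]-f(k,u) for k,u,m in obs])
    s=least_squares(r,x0,loss='soft_l1');print(name,s.x.round(4),'px rms',np.sqrt(np.mean(r(s.x)**2)).round(2));return s.x
# image right = -? : yaw pi cam: left image = world -y
nest=[]
for k,pl in(('na',[((309,195),(-.039,-.023,.081)),((533,218),(-.039,.023,.081)),((280,543),(.039,-.023,.081)),((490,567),(.039,.023,.081))]),('nb',[((467,197),(-.039,-.023,.081)),((677,218),(-.039,.023,.081)),((563,562),(.039,.023,.081))])):nest+=[(k,u,m) for u,m in pl]
c=[(-.045,-.037,.008),(-.045,.037,.008),(.045,.037,.008),(.045,-.037,.008)]
for k,us in(('na',[(297,74),(592,105),(549,434),(273,404)]),('nb',[(275,75),(563,112),(470,434),(205,403)])):nest+=[(k,u,m) for u,m in zip(us,c)]
fit('nest',nest,[.508,.322,0,0])
rk=[]
for k,d in(('rb',{-.054:[(120,197),(201,500)],0:[(380,150),(440,460)],.054:[(650,102),(687,418)]}),('ra',{0:[(168,154),(281,458)],.054:[(415,106),(513,421)]})):
    for y,(a,b) in d.items():rk+=[(k,a,(-.037,y,.071)),(k,b,(.037,y,.071))]
fit('rack',rk,[.506,.01,0,0])
rc=[('rb',(543,309),(0,0,.076)),('ra',(334,309),(0,0,.076))]
for u,m in[((418,187),(-.031,-.021)),((622,152),(-.031,.021)),((655,415),(.031,.021)),((475,445),(.031,-.021))]:rc.append(('rb',u,(*m,.073)))
fit('cas_round',rc,[.506,.03,0,0])
cc=[('rb',(279,336),(0,0,.076)),('ra',(87,335),(0,0,.076))]
for u,m in[((155,210),(-.031,-.021)),((358,177),(-.031,.021)),((403,440),(.031,.021)),((222,471),(.031,-.021))]:cc.append(('rb',u,(*m,.073)))
fit('cas_cross',cc,[.506,-.02,0,0])
```

```text
round [0.5011 0.039  0.0745] 0.1 mm
cross [ 0.5073 -0.0151  0.0747] 0.0 mm
midF [0.4703 0.0057 0.0684] 0.0 mm
midB [0.5388 0.0184 0.0686] 0.1 mm
rF [0.4594 0.0594 0.0697] 0.2 mm
rB [0.5287 0.0713 0.0688] 0.2 mm
np1L [0.4657 0.3092 0.0796] 0.1 mm
np1R [0.4702 0.3525 0.0794] 0.1 mm
np2R [0.5491 0.3436 0.0779] 0.2 mm
b1 [0.4587 0.295  0.0036] 0.1 mm
b2 [0.4664 0.3672 0.0062] 0.5 mm
b3 [0.5559 0.3572 0.005 ] 0.1 mm
b4 [0.5466 0.2847 0.0056] 0.3 mm
nest [ 0.5073  0.3262 -0.1188 -0.0034] px rms 0.78
rack [ 0.505   0.012   0.1804 -0.0037] px rms 1.05
cas_round [ 0.502   0.0391  0.1842 -0.0031] px rms 1.09
cas_cross [ 0.5075 -0.0146  0.1662 -0.0017] px rms 0.91
```

```bash
cat >> h.py <<'E'
def rep(n):
    s=ctrl.get_state();print(n,round(s["time_s"],1),np.round(s["eef_pos"],4),'gap',round(s["finger_gap"],4),'gf',np.round(s["grasp_force"],1),'ft',np.round(s["ft_force"],1),'q',np.round(s["qpos"],2))
E
python3 - <<'E'
from h import *
q=down(.182+np.pi/2)
jaws.move_gripper(.085,60)
ctrl.move_ptp((.501,.039,.13),q);rep('above')
ctrl.movel((.501,.039,.028),q,.1);rep('down')
jaws.move_gripper(.04,60);rep('grip')
ctrl.movel((.501,.039,.125),q,.1);rep('lift')
im=vision.read_camera("scene");cv2.imwrite("pics/s1.png",cv2.resize(im[130:290,140:353,::-1],(798,600),interpolation=cv2.INTER_CUBIC))
E
```

```text
above 5.2 [0.501  0.0389 0.1301] gap 0.0852 gf 0.0 ft [-0.4  0.1 -0. ] q [-0.61  0.25  0.51  2.06 -0.16  0.87  0.16]
down 6.4 [0.5018 0.039  0.0286] gap 0.0847 gf 0.0 ft [-0.  -0.3  0.2] q [-0.54  0.43  0.44  2.1  -0.29  0.66  0.27]
grip 6.8 [0.5019 0.0392 0.0289] gap 0.0617 gf 66.2 ft [-1.   0.2  5.1] q [-0.54  0.43  0.44  2.1  -0.29  0.67  0.27]
lift 7.9 [0.5002 0.0389 0.1242] gap 0.0612 gf 65.7 ft [-0.9  0.6 -3.9] q [-0.61  0.26  0.51  2.06 -0.16  0.86  0.17]
```

View pics/s1.png

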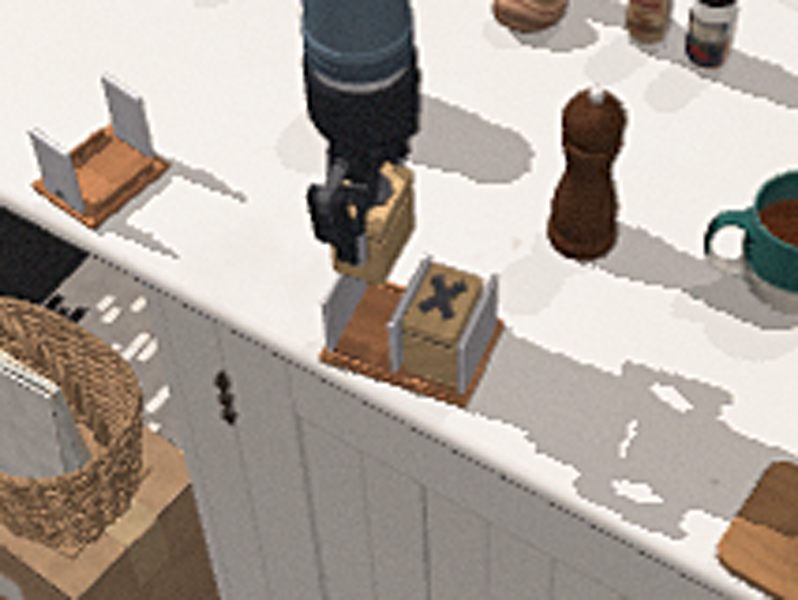

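The round-tagged cassette is held level above the rack at about (375,220), and the cross-tagged one is untouched at (440,300). Next: set it down and regrip.

```bash
cat >> h.py <<'E'
def lower(x,y,z0,zmin,q,thr=4):
    ctrl.movel((x,y,z0),q,.1);ctrl.pause(.15);f0=ctrl.get_state()["ft_force"][2];z=z0
    while z>zmin:
        z-=.001;ctrl.movel((x,y,z),q,.03);f=ctrl.get_state()["ft_force"][2]
        if f-f0>thr:break
    rep('lowered cmd %.4f f0 %.1f'%(z,f0));return z
E
python3 - <<'E'
from h import *
q=down(np.pi/2)
ctrl.movel((.50,.12,.125),q,.15)
ctrl.movel((.515,.19,.10),q,.15)
lower(.515,.19,.025,.017,q)
jaws.move_gripper(.08);rep('open')
ctrl.movel((.515,.19,.13),q,.15)
q=down(np.pi)
ctrl.move_ptp((.515,.19,.14),q);rep('turned')
jaws.move_gripper(.075)
ctrl.movel((.515,.19,.022),q,.1)
jaws.move_gripper(.025,60);rep('grip')
ctrl.movel((.515,.19,.13),q,.1);rep('lift')
im=vision.read_camera("wrist");cv2.imwrite("pics/w1.png",im[:,:,::-1])
E
```

```text
lowered cmd 0.0200 f0 -2.8 11.6 [0.5151 0.19   0.021 ] gap 0.0618 gf 66.4 ft [-2.8 -1.   5.4] q [-0.76  0.51  0.4   1.99 -0.3   0.7  -0.18]
open 11.9 [0.5152 0.1901 0.02  ] gap 0.0799 gf 0.0 ft [ 0.8 -0.1 -0.4] q [-0.76  0.51  0.4   1.99 -0.3   0.69 -0.18]
turned 14.1 [0.5146 0.1897 0.1393] gap 0.0804 gf 0.0 ft [-0.4  0.1  0.4] q [-0.59  0.3   0.19  1.93 -0.07  0.92  1.2 ]
grip 16.1 [0.5158 0.1903 0.0227] gap 0.0415 gf 61.6 ft [-0.1  0.   4.2] q [-0.57  0.48  0.16  1.98 -0.12  0.69  1.24]
lift 17.3 [0.5142 0.1897 0.1291] gap 0.0413 gf 61.1 ft [-0.1  0.8 -3.4] q [-0.59  0.31  0.19  1.94 -0.07  0.9   1.2 ]
```

View pics/w1.png

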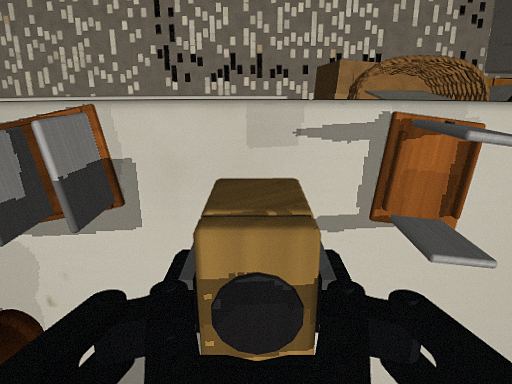

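The cassette sits square between the fingers, with its tag at (257,312). The nest is at the right, with its plates clear. Next comes a guarded lowering into the nest.

Run:
```python
from h import *
p=vision.camera_params("wrist");print('tag via cam',plane(p,(257,312),.1291-.0227+.068).round(4),'expected .5142 .1897')
q=down(np.pi-.119);x,y=.5073,.3262
ctrl.movel((x,y-.06,.135),q,.15);ctrl.movel((x,y,.135),q,.15);ctrl.pause(.2);rep('over')
im=vision.read_camera("wrist");cv2.imwrite("pics/w2.png",im[:,:,::-1])
p=vision.camera_params("wrist");import pickle;pickle.dump(p,open("w2.pkl","wb"))
```

```text
tag via cam [0.512  0.19   0.1744] expected .5142 .1897
over 18.8 [0.5078 0.3241 0.1349] gap 0.0415 gf 61.1 ft [ 0.5  0.1 -1.7] q [-0.77  0.4   0.16  1.8  -0.07  0.95  0.87]
```

View pics/w2.png

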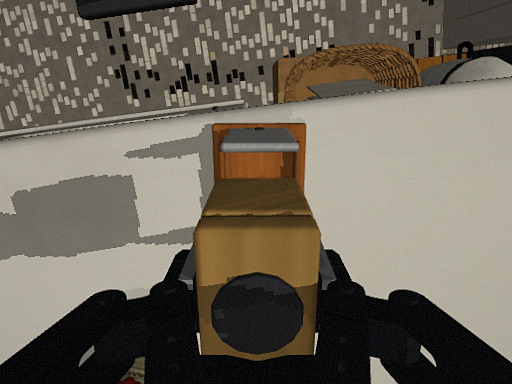

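The nest's front plate, columns 221 to 298 at row 147, is centred under the cassette (205 to 309) and parallel to it. Lowering now.

Run:
```python
from h import *
q=down(np.pi-.119);x,y=.5083,.3262
ctrl.movel((x,y,.125),q,.1);ctrl.pause(.2);rep('pre')
f0=ctrl.get_state()["ft_force"];z=.125;ok=True
while z>.038:
    z-=.01;ctrl.movel((x,y,max(z,.037)),q,.08);f=np.array(ctrl.get_state()["ft_force"])-f0
    if np.linalg.norm(f)>12: ok=False;break
rep('mid');print(f)
if ok:
    z=lower(x,y,.036,.027,q)
    s=ctrl.get_state()
    if s["eef_pos"][2]<.0335:
        jaws.move_gripper(.058);rep('open');ctrl.movel((x,y,.15),q,.12);rep('up')
        im=vision.read_camera("wrist");cv2.imwrite("pics/w3.png",im[:,:,::-1])
```

```text
pre 19.2 [0.5084 0.3263 0.1252] gap 0.0416 gf 61.1 ft [-0.1 -0.6 -2.8] q [-0.77  0.41  0.16  1.81 -0.08  0.93  0.88]
mid 21.7 [0.5077 0.3258 0.0362] gap 0.0413 gf 61.1 ft [-0.1 -0.2 -3.2] q [-0.75  0.54  0.14  1.84 -0.1   0.77  0.89]
[ 0.00536279  0.44948012 -0.45506883]
lowered cmd 0.0300 f0 -2.4 23.6 [0.5083 0.3262 0.0308] gap 0.0413 gf 61.6 ft [-2.3 -1.1  4.5] q [-0.75  0.55  0.14  1.84 -0.1   0.76  0.89]
open 23.9 [0.5087 0.3264 0.0301] gap 0.0579 gf 0.0 ft [0.3 0.5 0.6] q [-0.75  0.55  0.14  1.84 -0.1   0.76  0.9 ]
up 25.1 [0.5075 0.3257 0.1489] gap 0.0579 gf 0.0 ft [ 0.2 -0.5  0.5] q [-0.77  0.38  0.16  1.79 -0.07  0.98  0.87]
```

Run:
```python
from h import *
q=down(.175+np.pi/2);x,y=.5075,-.0148
jaws.move_gripper(.085,60)
ctrl.move_ptp((x,y,.15),q);rep('above')
ctrl.movel((x,y,.028),q,.1);rep('down')
jaws.move_gripper(.04,60);rep('grip')
ctrl.movel((x,y,.14),q,.1);rep('lift')
q=down(np.pi/2-.07);x,y=.5035,-.337
ctrl.movel((.49,-.18,.14),q,.15);ctrl.movel((x,y,.12),q,.15);rep('over board')
lower(x,y,.042,.030,q)
if ctrl.get_state()["eef_pos"][2]<.039:
    jaws.move_gripper(.08);rep('open');ctrl.movel((x,y,.17),q,.12);rep('up')
    ctrl.move_ptp((.44,-.15,.25),q)
im=vision.read_camera("scene");cv2.imwrite("pics/s2.png",cv2.resize(im[120:345,120:420,::-1],(800,600),interpolation=cv2.INTER_CUBIC))
```

```text
above 26.8 [ 0.5081 -0.0129  0.1501] gap 0.0849 gf 0.0 ft [-0.6  0.7 -0.8] q [-0.55  0.23  0.55  2.03 -0.15  0.92  0.26]
down 28.1 [ 0.5083 -0.0148  0.0287] gap 0.0849 gf 0.0 ft [-1.   0.2  0.2] q [-0.46  0.44  0.47  2.09 -0.32  0.67  0.4 ]
grip 28.5 [ 0.5084 -0.0148  0.0289] gap 0.0618 gf 65.8 ft [-0.1 -1.3  5.6] q [-0.46  0.44  0.47  2.09 -0.32  0.67  0.4 ]
lift 29.8 [ 0.5068 -0.0148  0.1392] gap 0.0614 gf 65.4 ft [ 0.   0.1 -2.5] q [-0.55  0.25  0.56  2.04 -0.17  0.9   0.27]
over board 32.2 [ 0.5039 -0.3355  0.1198] gap 0.0615 gf 65.5 ft [-1.3 -0.4 -2.7] q [-0.    0.49  0.66  1.82 -0.37  0.95  0.75]
lowered cmd 0.0340 f0 -2.7 35.3 [ 0.5035 -0.337   0.0349] gap 0.0614 gf 65.9 ft [-2.9  1.8  7.2] q [ 0.06  0.61  0.59  1.86 -0.46  0.81  0.81]
open 35.6 [ 0.5037 -0.3371  0.0339] gap 0.0802 gf 0.0 ft [-0.5  0.1 -0.2] q [ 0.06  0.62  0.58  1.86 -0.46  0.81  0.81]
up 36.9 [ 0.5029 -0.3364  0.169 ] gap 0.0798 gf 0.0 ft [-0.   0.4 -0.1] q [-0.03  0.43  0.69  1.79 -0.32  1.03  0.71]
```

View pics/s2.png

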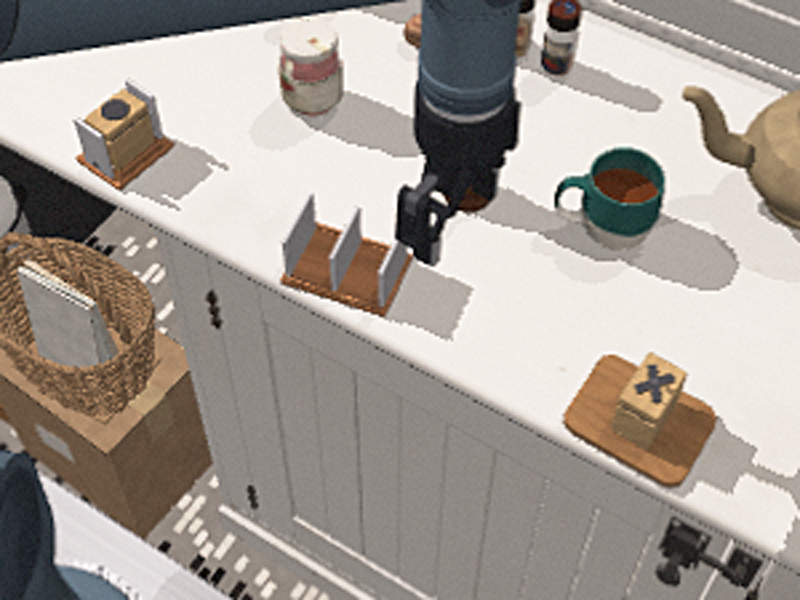

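The round-tagged cassette is seated low between the nest plates at (118,125). The cross-tagged one stands upright mid-board at (650,395). The gripper is clear of everything, and the jar and mug are where they were.

```bash
python3 -c "
from bench import ctrl, vision, jaws
ctrl.pause(.3);print(ctrl.sign_off())"
```

```text
the job is handed in; nothing more can be done
None
```

I've handed the job in after about 37 s of robot time: the round-tagged cassette is seated in the nest, the cross-tagged one stands upright in the middle of the board, and no verdict came back.

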